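# Count four milling balls on the tilting board

### The arm

A 6-joint arm with a two-finger parallel gripper is mounted at the origin on a cart in front of the work surface, level with it; the furniture and walls round the work are solid. World frame = base frame: x ahead of the robot, y to its left, z up, the work surface at z = 0. Lengths are in m, angles in rad, forces in N, time in s.
With the tool pointing down it reaches from about 0.375 to 0.9 m from the base axis. Payload 3.1 kg.
Tool frame: the origin (TCP) lies between the finger pads; the fingertips stand robot.finger_overhang ahead of it and the grasp point (between the pads) lies 3 mm ahead of it (robot.finger_overhang is the distance from the TCP to the fingertips, in m); z points along the fingers, y is the line along which they close (so a half turn about z gives the same grasp; the last joint's range is limited). The gripper opens to 87 mm and grips with 3 to 60 N. Pads are 19 mm wide; open, the fingers measure 117 mm over their backs; the gripper's body (75 mm by 190 mm) begins 51 mm behind the grasp point.
Start: joints at [-1.359, 0.527, 1.433, -0, 1.181, -0.178], TCP at [0.238, -0.578, 0.245] pointing down, gripper open.
Joint ranges: [-3.08, 3.08], [-0.75, 2.2], [0.22, 2.44], [-1.43, 4.57], [0, 2.65], [-2.85, 2.85]. Speed limits (rad/s): [2.79, 2.79, 3.14, 3.14, 3.14, 3.14].

### API

Orientations are given as a unit quaternion [x, y, z, w].
In Python, from rig import get_obs, vision, hand_in, nets, robot gives the robot as it stands.
- The arm moves only by the tool apply_moves, never from a script. Its argument "series" is a list of rows, each an object with "offset": the shift along the world's x, y, z in cm, a list of three; "rot": the turn, a rotation vector about the world's x, y, z in degrees, a list of three. A call has 1 to 20 rows; each row is the pose to reach, as a shift and turn from the pose commanded when the call began; what a row does not reach only later rows make up. A row lasts 1/10 s, in which the tool goes at most 50 mm and 8.59 degrees, less where a joint would pass 70% of its speed; a pose out of reach is approached as far as the arm can. A call with a gripper value outside its range is refused whole. "hand" is the opening, from 0 (shut) to 1 (fully open), set as the call begins (left out, the last holds). The fingers move at their own pace and stop on an object; "newtons" is the grip in N (left out, the last holds). Time passes only in rows, so rows that repeat a pose let the fingers close. It gives the time, the measured TCP pose, the force, the opening and the grip force at its end, in the units of the state.
- get_obs(): the state, without advancing time (a new reading comes with each control period).
- vision.camera(name): name is "side" or "top"; returns the picture (420x560x3 uint8, red, green, blue); there is no depth.
- vision.calibration(name): a dict with "K" (3x3 intrinsics, pixels), "R" (3x3) and "t" (3): a world point X has camera coordinates R X + t. Camera axes: x right, y down, z forward; pixel columns grow to the right and rows downward; lengths in m; the calibration is good to about 2 mm. A picture is of the moment at which its call begins. calibration takes no time and is no camera call.
- hand_in(): hands the job in; it is judged then, once.
Trained networks look in the newest picture that a camera, given by its name, has taken for a name from the list of things; names that differ only in an ending like _2 or _b are one class to them, and where a whole thing is asked for, a point or a joint stands for the part that bears it (a point fixed in the world has none). Each returns a list of dicts, best first, with "conf" (0 to 1); they miss things now and then, are a little off and sometimes report something else, mostly with a low value. They report only what shows in the picture. A call takes as long as a camera call.
- nets.search_frame(camera, query): "centre" ([x, y, z] in m, in world coordinates, good to about 4 mm: the middle of the surface that is visible of it).
- nets.spot_point(camera, query): "centre" ([x, y, z] in m, in world coordinates, good to about 4 mm: a listed point, or the origin of a listed thing).
The state is a dict: "time": time; "q": joint angles; "joint_velocities": joint speeds; "joint_torque": joint torques, N m; "position": TCP position; "tool_rot": TCP orientation; "ft_force": force on the tool from outside, world axes, zero at the start; "moment": the same for the moment, N m; "grip_width": finger opening in m; "grip_force": force on a finger pad.
Only numpy, scipy, OpenCV 4.12 (cv2) and the standard library are available. Lean on these libraries where they do the work, as an engineer would, in place of code of your own. Each camera call takes 0.05 s, during which the arm holds its last target. There are 200 camera calls.

### The job

Count out four milling balls on the blue counting board: slide its red gate fully open, lift the black handle so that the board tips right away from you and the balls roll out and fill the four pockets, then lower the handle all the way so that the two surplus balls roll back into the yellow channel; rock it again if a pocket stayed empty. Finally slide the gate fully shut, leaving one ball in each pocket, the surplus two behind the gate and the board down at rest. Do not touch the balls with the gripper, spill none, and leave the bottles and jar beside the board alone.

Things in the scene. Friction and masses are not known exactly. Their poses are not given: they have to be found in the camera images.
- stand: Fixed bare-metal stand of the counting board, 160 mm (x) by 156 mm (y); origin under its centre on the worktop. Its -x side is the handle side, turned roughly towards the robot. Board hinge 100 mm above the worktop.
- board_center (a point): Centre of the blue tilting board's floor, 12 mm above the hinge axis; turns with the board: x away from the handle, y along the hinge towards the gate's knob, z out of the floor. Board 138 (x) x 118 (y) mm, walls 20 mm high, 5 thick. In x from the handle side: yellow channel (-64 to -19 mm), red gate (-17.5), row of four round pockets (+3), plain floor to the far wall (+64).
- board_hinge (a point): Point on the board's hinge axis, midway between the uprights, 100 mm above the worktop; same axes as board_center. The axis is its y.
- board (a joint): Tilt of the board, rad: 0 = on its stop, channel and handle side 0.35 rad below level; 0.35 = level; 0.70 = other stop, far side 0.35 rad below level. Grows as the handle is lifted. Stiff hinge (0.35 N m, about 2.5 N at the handle): it stays where it is left.
- handle (a point): Middle of the black round handle bar, 14 mm thick, 90 mm long along the board's y, 145 mm from the hinge axis in the board's -x, joined to the board by an arm at each end; about 54 mm above the worktop at rest, 153 mm when fully lifted. Can be pinched from above; the bar may turn between the fingers. The frame turns with the board.
- gate (a joint): Position of the red gate, m: 0 = shut (it closes off the channel from the pockets), 0.11 = fully open; slides along the board's +y, stays where it is left (friction about 1.2 N).
- gate_knob (a point): Point to grip on the gate's upright red knob, a tab 18 mm (board x) by 14 mm (board y) outside the +y wall, square to the board's floor; the point lies 10 mm below the tab's top, 42 mm above the floor plane, and 105 mm in y from the board's centre when shut. Moves with the gate, tilts with the board; axes as board_center.
- pocket_1 (a point): Centre of a ball seated in pocket 1 of 4 (9 mm below the board's floor). Pocket 22 mm across, 19 mm deep, so a seated ball stands 1 mm proud and others roll over it; pockets 27 mm apart along the board's y, number 1 at the -y end.
- pocket_2 (a point): Centre of a ball seated in pocket 2 of 4 (9 mm below the board's floor). Pocket 22 mm across, 19 mm deep, so a seated ball stands 1 mm proud and others roll over it; pockets 27 mm apart along the board's y, number 1 at the -y end.
- pocket_3 (a point): Centre of a ball seated in pocket 3 of 4 (9 mm below the board's floor). Pocket 22 mm across, 19 mm deep, so a seated ball stands 1 mm proud and others roll over it; pockets 27 mm apart along the board's y, number 1 at the -y end.
- pocket_4 (a point): Centre of a ball seated in pocket 4 of 4 (9 mm below the board's floor). Pocket 22 mm across, 19 mm deep, so a seated ball stands 1 mm proud and others roll over it; pockets 27 mm apart along the board's y, number 1 at the -y end.
- ball_1_center (a point): Centre of one of six steel milling balls, 20 mm across, 33 g; starts in the channel. It rolls freely when the board tilts.
- ball_2_center (a point): Centre of one of six steel milling balls, 20 mm across, 33 g; starts in the channel. It rolls freely when the board tilts.
- ball_3_center (a point): Centre of one of six steel milling balls, 20 mm across, 33 g; starts in the channel. It rolls freely when the board tilts.
- ball_4_center (a point): Centre of one of six steel milling balls, 20 mm across, 33 g; starts in the channel. It rolls freely when the board tilts.
- ball_5_center (a point): Centre of one of six steel milling balls, 20 mm across, 33 g; starts in the channel. It rolls freely when the board tilts.
- ball_6_center (a point): Centre of one of six steel milling balls, 20 mm across, 33 g; starts in the channel. It rolls freely when the board tilts.
- jar_yellow: Bystander: white sample jar with a red screw cap and yellowish contents, 41 mm across, 66 mm high; stands upright beside the work, origin under its centre.
- bottle_squeeze: Bystander: white plastic squeeze bottle, 49 mm across, 107 mm high; stands upright beside the work, origin under its centre.
- bottle_1: Bystander: small amber bottle with a black cap, 42 mm across, 84 mm high; stands upright beside the work, origin under its centre.

How it is judged:
By the outcome, as a careful person would: the job done as asked, in the order asked, and still so for the second after the job is handed in, with the robot touching nothing.
It also fails if it takes over 61 s, if anything falls off the work surface, if the arm or the gripper's body presses on something with over 40 N, if the wrist force passes 120 N, or if a joint passes its speed limit or range.

## Working session

There is one attempt and no reset: what is moved stays moved. The work goes in short steps, Python scripts to look and compute and a tool call to move; the robot and the scene stay as the last step left them, time stands still between calls to the robot, and variables do not carry over. Pictures are saved under pics/ and viewed, at most 10 in all, crops included, and the job is handed in when it is done.

Besides the shell and the picture viewer there is one more tool, called after ">>>" by a JSON object that holds its "api" and its "payload", one argument or row to a line. apply_moves: Moves the arm, as the interface text tells. Its arguments: {"type":"object","properties":{"series":{"type":"array"},"hand":{"type":"number"},"newtons":{"type":"number"}},"required":["series"]}

```bash
mkdir -p pics; ls
python3 - <<'E'
from rig import get_obs, vision, nets, robot
import cv2,numpy as np
for c in ("top","side"):
    im=vision.camera(c); cv2.imwrite(f"pics/{c}0.png",im[:,:,::-1])
    for q in ("stand","board_center","board_hinge","handle","gate_knob","pocket_1","ball_1_center","jar_yellow","bottle_squeeze","bottle_1"):
        r=nets.spot_point(c,q)
        print(c,q,[(np.round(d["centre"],3).tolist(),round(d["conf"],2)) for d in r[:6]])
o=get_obs();print(o["time"],o["position"],o["tool_rot"],robot.finger_overhang)
E
```

```text
pics
top stand [([0.6, -0.17, 0.0], 0.96), ([0.541, -0.074, 0.149], 0.52)]
top board_center [([0.596, -0.168, 0.111], 0.93)]
top board_hinge [([0.599, -0.17, 0.098], 0.58)]
top handle [([0.614, 0.326, -0.003], 0.63), ([0.463, -0.2, 0.054], 0.61)]
top gate_knob [([0.542, -0.074, 0.146], 0.69), ([0.599, -0.157, 0.101], 0.63), ([0.608, -0.208, 0.104], 0.44), ([0.54, -0.169, 0.104], 0.26)]
top pocket_1 [([0.606, -0.186, 0.102], 0.95), ([0.601, -0.157, 0.105], 0.87), ([0.591, -0.13, 0.103], 0.8), ([0.614, -0.213, 0.105], 0.61), ([0.613, 0.325, 0.0], 0.38)]
top ball_1_center [([0.546, -0.222, 0.098], 0.4)]
top jar_yellow [([0.484, 0.265, -0.0], 0.53), ([0.61, -0.209, 0.105], 0.24)]
top bottle_squeeze [([0.616, 0.324, -0.0], 0.62)]
top bottle_1 [([0.511, -0.383, 0.002], 0.88), ([0.609, -0.212, 0.106], 0.34)]
side stand [([0.598, -0.17, 0.002], 0.89)]
side board_center [([0.594, -0.174, 0.112], 0.71), ([0.549, -0.155, 0.105], 0.24)]
side board_hinge [([0.598, -0.175, 0.096], 0.68)]
side handle []
side gate_knob [([0.54, -0.072, 0.141], 0.6)]
side pocket_1 [([0.609, -0.184, 0.1], 0.94), ([0.594, -0.128, 0.104], 0.77), ([0.606, -0.206, 0.101], 0.69), ([0.597, -0.16, 0.105], 0.59)]
side ball_1_center [([0.553, -0.221, 0.1], 0.57)]
side jar_yellow []
side bottle_squeeze [([0.615, 0.328, -0.002], 0.75), ([0.509, -0.382, -0.003], 0.75), ([0.608, -0.182, 0.104], 0.68)]
side bottle_1 [([0.506, -0.383, -0.0], 0.92), ([0.605, -0.207, 0.104], 0.4)]
1.1 [ 0.23811816 -0.57784292  0.24456006] [9.80970738e-01 1.94155635e-01 1.05940390e-05 1.15220631e-05] 0.022
```

View pics/top0.png

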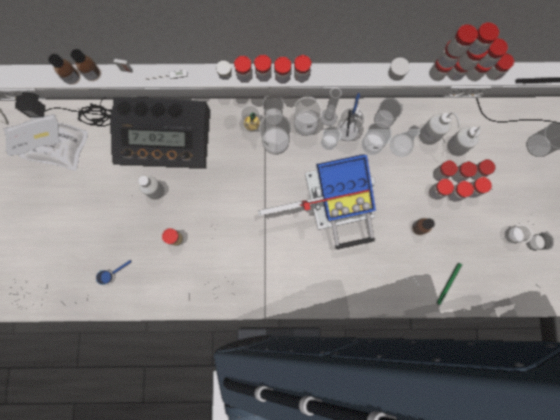

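View pics/side0.png

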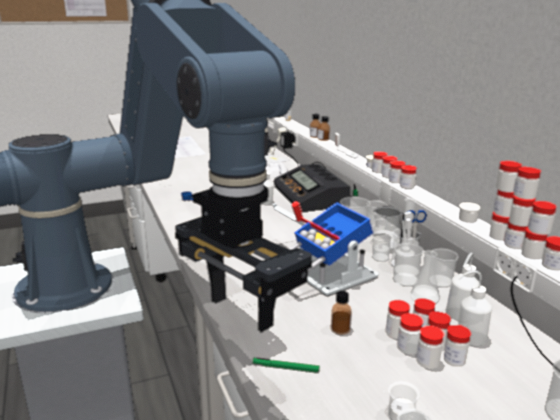

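The top view shows the blue board at about (347,188). The red knob is at (307,205) with its rail running left to (262,211), and the handle bar is at (355,243). The gate is shut with the balls in the yellow channel. In the side view the amber bottle (342,312) is well clear of the board. Next I'll fit the stand pose from all the detections.

```bash
cat > geo.py <<'E'
import numpy as np
from scipy.optimize import least_squares
from scipy.spatial.transform import Rotation as R
H={"board_center":(0,0,.012),"board_hinge":(0,0,0),"handle":(-.145,0,.004),"gate_knob":(-.0175,.105,.054)}
for i in range(4): H[f"p{i+1}"]=(.003,-.0405+.027*i,.003)
def world(p,tilt,pose):   # board point -> world; tilt 0..0.7
    return R.from_euler("z",pose[2]).apply(R.from_euler("y",tilt-.35).apply(p))+[pose[0],pose[1],.1]
E
python3 - <<'E'
from geo import *
from rig import vision
D=[("board_center",.596,-.168,.111),("board_hinge",.599,-.17,.098),("handle",.463,-.2,.054),("gate_knob",.542,-.074,.146),
("p2",.606,-.186,.102),("p3",.601,-.157,.105),("p4",.591,-.13,.103),("p1",.614,-.213,.105),
("board_center",.594,-.174,.112),("board_hinge",.598,-.175,.096),("gate_knob",.54,-.072,.141),
("p2",.609,-.184,.1),("p4",.594,-.128,.104),("p1",.606,-.206,.101),("p3",.597,-.16,.105),("board_hinge",.6,-.17,.1),("board_hinge",.598,-.17,.1)]
f=lambda p:np.concatenate([world(H[d[0]],0,p)-d[1:] for d in D])
s=least_squares(f,[.6,-.17,.24],loss="soft_l1",f_scale=.003);p=s.x
print(p[:2],np.degrees(p[2]));print((f(p).reshape(-1,3)*1e3).round(1).tolist())
np.save("pose.npy",p)
for n in("gate_knob","handle"): print(n,world(H[n],0,p).round(4))
print("open",world((-.0175,.215,.054),0,p).round(4))
for t in np.arange(0,.71,.1): print(round(t,1),world(H["handle"],t,p).round(4))
E
```

```text
[ 0.59919719 -0.17045037] 12.38569434538363
[[-0.8, -3.3, 0.3], [0.2, -0.5, 2.0], [1.8, 0.0, 0.0], [0.5, -1.4, -1.3], [-2.2, 2.7, 1.8], [-3.0, 0.1, -1.2], [1.3, -0.5, 0.8], [-4.4, 3.4, -1.2], [1.2, 2.7, -0.7], [1.2, 4.5, 4.0], [2.5, -3.4, 3.7], [-5.2, 0.7, 3.8], [-1.7, -2.5, -0.2], [3.6, -3.6, 2.8], [1.0, 3.1, -1.2], [-0.8, -0.5, 0.0], [1.2, -0.5, 0.0]]
gate_knob [ 0.5425 -0.0754  0.1447]
handle [ 0.4648 -0.2     0.054 ]
open [0.5189 0.032  0.1447]
0.0 [ 0.4648 -0.2     0.054 ]
0.1 [ 0.461  -0.2008  0.068 ]
0.2 [ 0.4586 -0.2013  0.0823]
0.3 [ 0.4576 -0.2016  0.0967]
0.4 [ 0.4579 -0.2015  0.1112]
0.5 [ 0.4597 -0.2011  0.1256]
0.6 [ 0.4629 -0.2004  0.1397]
0.7 [ 0.4675 -0.1994  0.1535]
```

>>> {"api": "apply_moves", "payload": {
  "series": [
    {"offset":[5,8,0],"rot":[0,0,-3]},
    {"offset":[10,16.5,0],"rot":[0,0,-6]},
    {"offset":[15,25,0],"rot":[0,0,-10]},
    {"offset":[20,33,0],"rot":[0,0,-10]},
    {"offset":[25,41.4,0],"rot":[0,0,-10]},
    {"offset":[28,46.3,-2],"rot":[0,0,-10]},
    {"offset":[30.4,50.3,-4.5],"rot":[0,0,-10]},
    {"offset":[30.4,50.3,-4.5],"rot":[0,0,-10]},
    {"offset":[30.4,50.3,-4.5],"rot":[0,0,-10]},
    {"offset":[30.4,50.3,-4.5],"rot":[0,0,-10]},
    {"offset":[30.4,50.3,-4.5],"rot":[0,0,-10]},
    {"offset":[30.4,50.3,-4.5],"rot":[0,0,-10]},
    {"offset":[30.4,50.3,-4.5],"rot":[0,0,-10]},
    {"offset":[30.4,50.3,-4.5],"rot":[0,0,-10]},
    {"offset":[30.4,50.3,-4.5],"rot":[0,0,-10]}
  ],
  "hand": 0.5,
  "newtons": 15
}}

```text
time: 2.6
position: [0.5418, -0.0757, 0.1997]
tool_rot: [0.994, 0.108, -0.0, 0.0]
ft_force: [-0.4, 0.1, -0.8]
grip_width: 0.0432
grip_force: 0.0
```

```bash
cat > look.py <<'E'
import sys,cv2,numpy as np
from rig import get_obs,vision,nets
def crop(cam,name,c,r,w,h,s):
    im=vision.camera(cam)[r:r+h,c:c+w,::-1]
    cv2.imwrite(f"pics/{name}.png",cv2.resize(im,None,fx=s,fy=s,interpolation=cv2.INTER_CUBIC))
def spots(cam,*qs):
    for q in qs: print(cam,q,[(np.round(d["centre"],3).tolist(),round(d["conf"],2)) for d in nets.spot_point(cam,q)[:7]])
E
python3 - <<'E'
from look import *
crop("side","side1",220,150,200,150,4); spots("side","gate_knob")
vision.camera("top"); spots("top","gate_knob")
print(get_obs()["position"],get_obs()["tool_rot"])
E
```

```text
side gate_knob [([0.507, -0.385, -0.002], 0.52)]
top gate_knob []
[ 0.54176397 -0.07617171  0.1998426 ] [9.94281859e-01 1.06787420e-01 1.37956701e-04 1.10828397e-04]
```

View pics/side1.png

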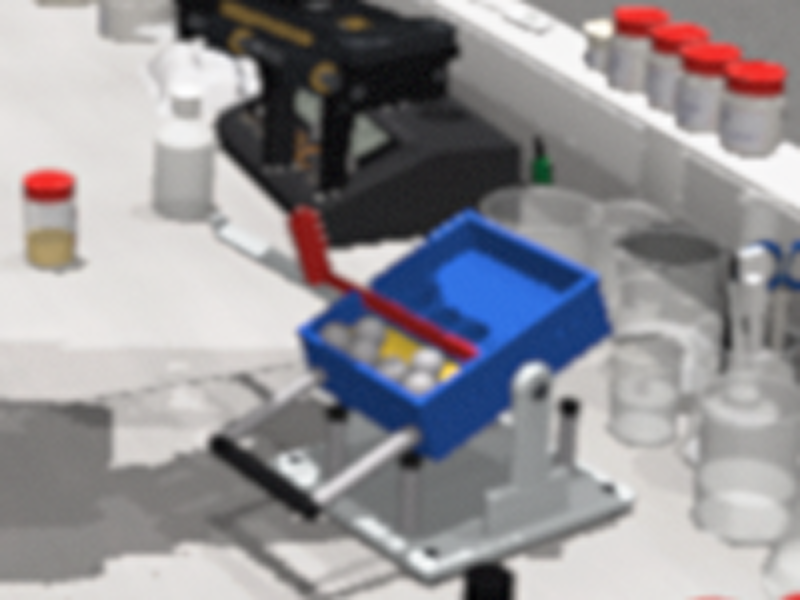

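The crop shows the fingers ending near crop (280,165) and (335,190), above the red tab's top (305,210). Two ball pairs lie in the channel. I'll compare the predicted tab position with its pixels.

Run:
```python
from geo import *
from rig import vision
p=np.load("pose.npy")
def pj(c,X):
    k=vision.calibration(c);v=k["K"]@(k["R"]@np.array(X)+k["t"]);return v[:2]/v[2]
for n,b in(("top",(-.0175,.105,.064)),("handleL",(-.145,.045,.004)),("handleR",(-.145,-.045,.004)),("nearR wall top",(-.069,-.059,.032)),("farR",(.069,-.059,.032)),("nearL",(-.069,.059,.032)),("farL",(.069,.059,.032))):
    X=world(b,0,p);print(n,((pj("side",X)-[220,150])*4).round(0),pj("top",X).round(1))
```

```text
top [298. 212.] [308.  205.5]
handleL [217. 441.] [337.6 245.5]
handleR [309. 505.] [372.1 237.6]
nearR wall top [418. 400.] [376.  209.2]
farR [598. 268.] [366.4 152.9]
nearL [291. 325.] [328.8 219.9]
farL [464. 205.] [317.8 163.6]
```

>>> {"api": "apply_moves", "payload": {
  "series": [
    {"offset":[0,0,-2],"rot":[0,0,0]},
    {"offset":[0,0,-3.5],"rot":[0,0,0]},
    {"offset":[0,0,-5],"rot":[0,0,0]},
    {"offset":[0,0,-5],"rot":[0,0,0]}
  ]
}}

```text
time: 3.2
position: [0.5405, -0.0753, 0.148]
tool_rot: [0.994, 0.107, -0.002, -0.001]
ft_force: [-0.5, -1.1, 0.3]
grip_width: 0.0437
grip_force: 0.0
```

>>> {"api": "apply_moves", "payload": {
  "series": [
    {"offset":[0,0,0],"rot":[0,0,0]},
    {"offset":[0,0,0],"rot":[0,0,0]},
    {"offset":[0,0,0],"rot":[0,0,0]},
    {"offset":[0,0,0],"rot":[0,0,0]},
    {"offset":[0,0,0],"rot":[0,0,0]}
  ],
  "hand": 0
}}

```text
time: 3.7
position: [0.5423, -0.0747, 0.1501]
tool_rot: [0.994, 0.108, 0.0, 0.0]
ft_force: [0.3, 0.2, 2.2]
grip_width: 0.0139
grip_force: 15.0
```

>>> {"api": "apply_moves", "payload": {
  "series": [
    {"offset":[-0.4,2,0],"rot":[0,0,0]},
    {"offset":[-0.9,4,0],"rot":[0,0,0]},
    {"offset":[-1.3,6,0],"rot":[0,0,0]},
    {"offset":[-1.75,8,0],"rot":[0,0,0]},
    {"offset":[-2.1,9.5,0],"rot":[0,0,0]},
    {"offset":[-2.3,10.4,0],"rot":[0,0,0]},
    {"offset":[-2.3,10.4,0],"rot":[0,0,0]}
  ]
}}

```text
time: 4.4
position: [0.5201, 0.0303, 0.15]
tool_rot: [0.994, 0.108, 0.001, -0.0]
ft_force: [4.1, 2.3, 0.1]
grip_width: 0.0138
grip_force: 15.0
```

>>> {"api": "apply_moves", "payload": {
  "series": [
    {"offset":[-0.05,0.2,0],"rot":[0,0,0]},
    {"offset":[-0.1,0.4,0],"rot":[0,0,0]},
    {"offset":[-0.1,0.4,0],"rot":[0,0,0]}
  ]
}}

```text
time: 4.7
position: [0.5198, 0.032, 0.15]
tool_rot: [0.994, 0.108, 0.002, 0.001]
ft_force: [4.6, -0.9, 1.2]
grip_width: 0.0141
grip_force: 15.0
```

>>> {"api": "apply_moves", "payload": {
  "series": [
    {"offset":[0,0.2,0],"rot":[0,0,0]},
    {"offset":[0,0.4,0],"rot":[0,0,0]},
    {"offset":[0,0.4,0],"rot":[0,0,0]}
  ]
}}

```text
time: 5.0
position: [0.5199, 0.0324, 0.1499]
tool_rot: [0.994, 0.109, 0.001, 0.004]
ft_force: [2.8, -14.8, 1.1]
grip_width: 0.0144
grip_force: 15.0
```

Run:
```python
from geo import *
from rig import get_obs
o=get_obs();print(o["q"].round(2) if hasattr(o["q"],"round") else o["q"],o["position"])
b=R.from_euler("z",12,degrees=True)
for s in(90,-90):
    print(s,(b*R.from_euler("y",-20,degrees=True)*b.inv()*R.from_euler("z",s,degrees=True)).as_rotvec(degrees=True).round(1))
h=np.array([.4648,-.2,.054]);z=b.apply([np.sin(.35),0,-np.cos(.35)])
for d in(.063,.003): print((h-d*z).round(4))
```

```text
[-0.15  0.53  1.78 -0.01  0.83  1.21] [0.51993866 0.03235476 0.14990191]
90 [-12.1 -18.6  89. ]
-90 [ 18.6 -12.1 -89. ]
[ 0.4437 -0.2045  0.1132]
[ 0.4638 -0.2002  0.0568]
```

>>> {"api": "apply_moves", "payload": {
  "series": [
    {"offset":[0,-0.4,0],"rot":[0,0,0]},
    {"offset":[0,-0.4,0],"rot":[0,0,0]},
    {"offset":[0,-0.4,0],"rot":[0,0,0]},
    {"offset":[0,-0.4,0],"rot":[0,0,0]},
    {"offset":[0,-0.4,3],"rot":[0,0,0]},
    {"offset":[0,-0.4,6],"rot":[0,0,0]},
    {"offset":[0,-0.4,9],"rot":[0,0,0]},
    {"offset":[0,-0.4,9],"rot":[0,0,0]}
  ],
  "hand": 0.5
}}

```text
time: 5.8
position: [0.5203, 0.0334, 0.2433]
tool_rot: [0.994, 0.108, 0.004, 0.001]
ft_force: [0.3, 0.3, 0.0]
grip_width: 0.0434
grip_force: 0.0
```

>>> {"api": "apply_moves", "payload": {
  "series": [
    {"offset":[-2,-3,0],"rot":[-1.2,-1.8,8.5]},
    {"offset":[-4,-6,0],"rot":[-2.3,-3.5,16.5]},
    {"offset":[-6,-9,0],"rot":[-3.4,-5.2,24.5]},
    {"offset":[-7.4,-12,0],"rot":[-4.5,-6.9,32.5]},
    {"offset":[-7.4,-15,0],"rot":[-5.6,-8.6,40.5]},
    {"offset":[-7.4,-18,0],"rot":[-6.7,-10.3,48.5]},
    {"offset":[-7.4,-21,0],"rot":[-7.8,-12,56.5]},
    {"offset":[-7.4,-23.8,0],"rot":[-8.9,-13.7,64.5]},
    {"offset":[-7.4,-23.8,-2],"rot":[-10,-15.4,72.5]},
    {"offset":[-7.4,-23.8,-4],"rot":[-11.1,-17.1,80.5]},
    {"offset":[-7.4,-23.8,-6],"rot":[-12.1,-18.6,89]},
    {"offset":[-7.4,-23.8,-9],"rot":[-12.1,-18.6,89]},
    {"offset":[-7.4,-23.8,-12],"rot":[-12.1,-18.6,89]},
    {"offset":[-7.4,-23.8,-12],"rot":[-12.1,-18.6,89]},
    {"offset":[-7.4,-23.8,-12],"rot":[-12.1,-18.6,89]}
  ],
  "hand": 0.5
}}

```text
time: 7.3
position: [0.4426, -0.2034, 0.1172]
tool_rot: [0.618, 0.767, 0.135, 0.107]
ft_force: [0.6, 0.0, 0.5]
grip_width: 0.0435
grip_force: 0.0
```

Run:
```python
from look import *
crop("side","side2",200,150,220,165,3.6)
o=get_obs();print(o["position"],o["tool_rot"],o["q"])
from scipy.spatial.transform import Rotation as R
print(R.from_quat(o["tool_rot"]).as_matrix().round(3))
```

```text
[ 0.44327067 -0.20383424  0.11830131] [0.61779624 0.76715918 0.13480176 0.10781042] [-0.84243556  0.53433054  2.07450153  0.72548409  0.46368363 -1.70127367]
[[-0.213  0.919  0.332]
 [ 0.977  0.2    0.074]
 [ 0.001  0.34  -0.94 ]]
```

View pics/side2.png

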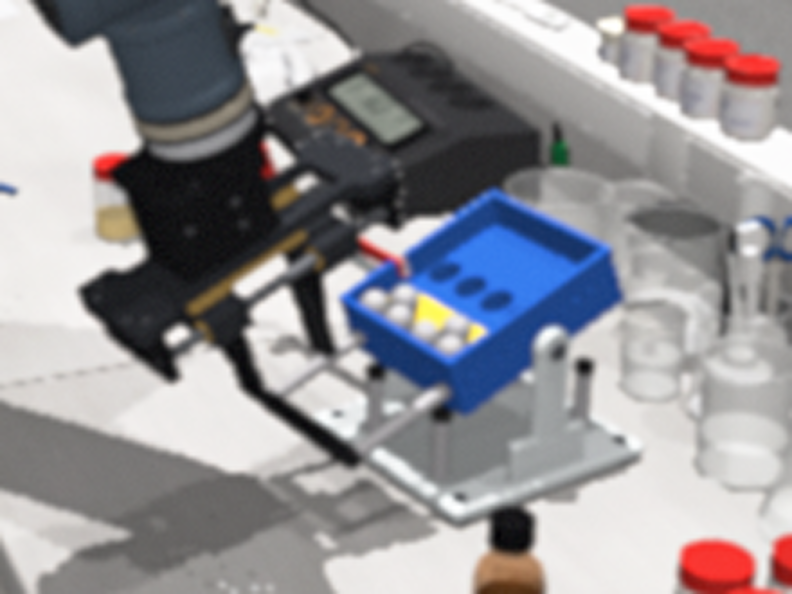

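The gate is open with its red end at (380,250), and all six balls are in the channel. The fingers straddle the bar line from above, so I'll descend along the tool axis.

>>> {"api": "apply_moves", "payload": {
  "series": [
    {"offset":[0.7,0.1,-2],"rot":[0,0,0]},
    {"offset":[1.4,0.2,-4],"rot":[0,0,0]},
    {"offset":[2.1,0.3,-6],"rot":[0,0,0]},
    {"offset":[2.1,0.3,-6],"rot":[0,0,0]},
    {"offset":[2.1,0.3,-6],"rot":[0,0,0]}
  ],
  "hand": 0.5
}}

```text
time: 7.85
position: [0.4653, -0.2015, 0.0601]
tool_rot: [0.617, 0.768, 0.135, 0.11]
ft_force: [0.5, 0.6, 0.7]
grip_width: 0.0437
grip_force: 0.0
```

>>> {"api": "apply_moves", "payload": {
  "series": [
    {"offset":[0,0,0],"rot":[0,0,0]},
    {"offset":[0,0,0],"rot":[0,0,0]},
    {"offset":[0,0,0],"rot":[0,0,0]},
    {"offset":[0,0,0],"rot":[0,0,0]},
    {"offset":[0,0,0],"rot":[0,0,0]}
  ],
  "hand": 0,
  "newtons": 20
}}

```text
time: 8.35
position: [0.4627, -0.2025, 0.0591]
tool_rot: [0.617, 0.768, 0.132, 0.11]
ft_force: [-8.0, -4.2, 1.2]
grip_width: 0.014
grip_force: 20.0
```

>>> {"api": "apply_moves", "payload": {
  "series": [
    {"offset":[-0.13,-0.03,0.5],"rot":[0,0,0]},
    {"offset":[-0.27,-0.06,1.0],"rot":[0,0,0]},
    {"offset":[-0.39,-0.08,1.5],"rot":[0,0,0]},
    {"offset":[-0.48,-0.1,2.0],"rot":[0,0,0]},
    {"offset":[-0.57,-0.12,2.5],"rot":[0,0,0]},
    {"offset":[-0.64,-0.13,3.0],"rot":[0,0,0]},
    {"offset":[-0.68,-0.15,3.5],"rot":[0,0,0]},
    {"offset":[-0.71,-0.16,4.0],"rot":[0,0,0]},
    {"offset":[-0.72,-0.16,4.4],"rot":[0,0,0]},
    {"offset":[-0.72,-0.16,4.7],"rot":[0,0,0]},
    {"offset":[-0.72,-0.16,4.9],"rot":[0,0,0]},
    {"offset":[-0.72,-0.16,5.0],"rot":[0,0,0]}
  ]
}}

```text
time: 9.55
position: [0.4548, -0.2042, 0.1083]
tool_rot: [0.617, 0.768, 0.132, 0.109]
ft_force: [-12.6, -7.0, -4.4]
grip_width: 0.0133
grip_force: 20.0
```

>>> {"api": "apply_moves", "payload": {
  "series": [
    {"offset":[0,0,0.05],"rot":[0,0,0]},
    {"offset":[0,0,0.1],"rot":[0,0,0]},
    {"offset":[0,0,0.15],"rot":[0,0,0]},
    {"offset":[0,0,0.2],"rot":[0,0,0]},
    {"offset":[0,0,0.25],"rot":[0,0,0]},
    {"offset":[0,0,0.3],"rot":[0,0,0]},
    {"offset":[0,0,0.35],"rot":[0,0,0]},
    {"offset":[0,0,0.4],"rot":[0,0,0]},
    {"offset":[0,0,0.45],"rot":[0,0,0]},
    {"offset":[0,0,0.5],"rot":[0,0,0]},
    {"offset":[0.03,0,0.6],"rot":[0,0,0]},
    {"offset":[0.04,0,0.7],"rot":[0,0,0]},
    {"offset":[0.05,0.01,0.8],"rot":[0,0,0]},
    {"offset":[0.06,0.02,0.9],"rot":[0,0,0]},
    {"offset":[0.07,0.02,1.0],"rot":[0,0,0]},
    {"offset":[0.08,0.02,1.1],"rot":[0,0,0]},
    {"offset":[0.09,0.02,1.2],"rot":[0,0,0]},
    {"offset":[0.1,0.02,1.3],"rot":[0,0,0]},
    {"offset":[0.12,0.03,1.4],"rot":[0,0,0]},
    {"offset":[0.13,0.03,1.5],"rot":[0,0,0]}
  ]
}}

```text
time: 11.55
position: [0.4554, -0.204, 0.123]
tool_rot: [0.617, 0.768, 0.131, 0.108]
ft_force: [-15.6, -8.1, -3.6]
grip_width: 0.0131
grip_force: 20.0
```

Run:
```python
from look import *
crop("side","side3",220,150,200,150,4)
spots("side","ball_1_center","pocket_1")
o=get_obs();print(o["time"],o["position"],o["ft_force"])
```

```text
side ball_1_center [([0.568, -0.217, 0.125], 0.61), ([0.458, -0.198, 0.114], 0.47)]
side pocket_1 [([0.596, -0.155, 0.102], 0.74), ([0.608, -0.207, 0.101], 0.72), ([0.596, -0.133, 0.103], 0.68), ([0.567, -0.217, 0.122], 0.66), ([0.609, -0.181, 0.103], 0.57)]
11.7 [ 0.45538197 -0.2040137   0.12315651] [-16.48728323  -7.95588631  -1.0559788 ]
```

View pics/side3.png

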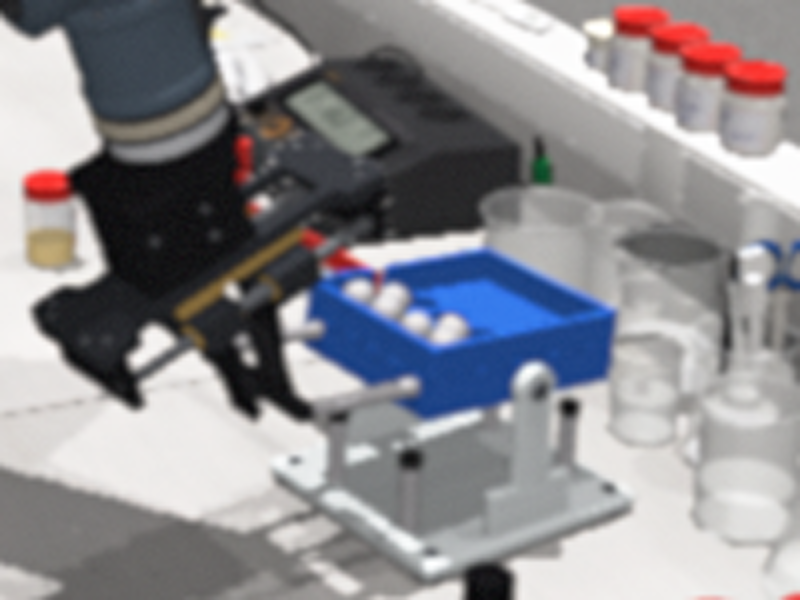

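The board is just past level, and the four visible balls are still in the channel at (357,290), (390,300), (417,322) and (450,327). I'll continue slowly and correct the 4 mm arc error that shows as side force.

>>> {"api": "apply_moves", "payload": {
  "series": [
    {"offset":[-0.1,-0.05,0.1],"rot":[0,0,0]},
    {"offset":[-0.2,-0.1,0.2],"rot":[0,0,0]},
    {"offset":[-0.25,-0.1,0.3],"rot":[0,0,0]},
    {"offset":[-0.25,-0.1,0.4],"rot":[0,0,0]},
    {"offset":[-0.22,-0.1,0.5],"rot":[0,0,0]},
    {"offset":[-0.2,-0.1,0.6],"rot":[0,0,0]},
    {"offset":[-0.18,-0.1,0.7],"rot":[0,0,0]},
    {"offset":[-0.16,-0.1,0.8],"rot":[0,0,0]},
    {"offset":[-0.14,-0.1,0.9],"rot":[0,0,0]},
    {"offset":[-0.12,-0.1,1.0],"rot":[0,0,0]},
    {"offset":[-0.1,-0.1,1.1],"rot":[0,0,0]},
    {"offset":[-0.08,-0.1,1.2],"rot":[0,0,0]},
    {"offset":[-0.06,-0.1,1.3],"rot":[0,0,0]},
    {"offset":[-0.04,-0.1,1.4],"rot":[0,0,0]},
    {"offset":[-0.02,-0.1,1.5],"rot":[0,0,0]}
  ],
  "newtons": 30
}}

```text
time: 13.2
position: [0.4574, -0.2037, 0.1391]
tool_rot: [0.617, 0.768, 0.134, 0.109]
ft_force: [-8.4, -4.5, -3.8]
grip_width: 0.0132
grip_force: 30.0
```

Run:
```python
from look import *
crop("side","side4",220,150,200,150,4)
spots("side","ball_1_center","handle")
vision.camera("top");spots("top","ball_1_center")
o=get_obs();print(o["time"],o["position"],o["ft_force"])
```

```text
side ball_1_center []
side handle [([0.46, -0.196, 0.13], 0.87)]
top ball_1_center [([0.61, -0.213, 0.099], 0.44)]
13.45 [ 0.45747893 -0.20371139  0.13916542] [-8.01516809 -3.95403446 -1.2453241 ]
```

View pics/side4.png

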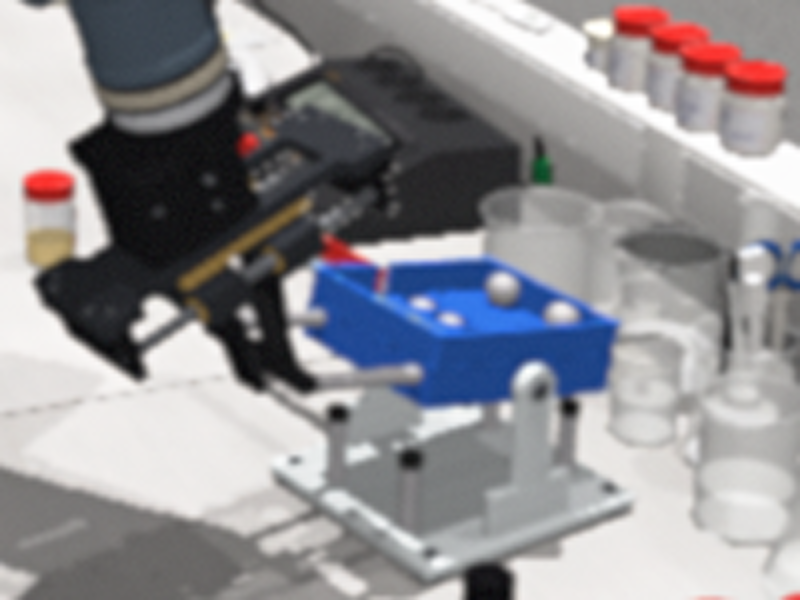

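Two balls sit at the far wall at (502,288) and (562,312), and seated ones show at (422,302) and (452,320). I'll finish the lift to the stop.

>>> {"api": "apply_moves", "payload": {
  "series": [
    {"offset":[0,0,0.2],"rot":[0,0,0]},
    {"offset":[0,0,0.4],"rot":[0,0,0]},
    {"offset":[0.05,0,0.6],"rot":[0,0,0]},
    {"offset":[0.1,0,0.8],"rot":[0,0,0]},
    {"offset":[0.17,0,1.0],"rot":[0,0,0]},
    {"offset":[0.24,0.02,1.2],"rot":[0,0,0]},
    {"offset":[0.3,0.02,1.4],"rot":[0,0,0]},
    {"offset":[0.36,0.03,1.6],"rot":[0,0,0]},
    {"offset":[0.36,0.03,1.6],"rot":[0,0,0]}
  ]
}}

```text
time: 14.35
position: [0.4615, -0.2029, 0.1555]
tool_rot: [0.617, 0.768, 0.134, 0.109]
ft_force: [-8.7, -1.3, 0.7]
grip_width: 0.0129
grip_force: 30.0
```

>>> {"api": "apply_moves", "payload": {
  "series": [
    {"offset":[0.05,0.0,0.15],"rot":[0,0,0]},
    {"offset":[0.1,0,0.3],"rot":[0,0,0]},
    {"offset":[0.1,0,0.4],"rot":[0,0,0]},
    {"offset":[0.1,0,0.4],"rot":[0,0,0]}
  ]
}}

```text
time: 14.75
position: [0.4627, -0.2027, 0.1594]
tool_rot: [0.617, 0.768, 0.135, 0.108]
ft_force: [-6.6, -0.8, -1.0]
grip_width: 0.0134
grip_force: 30.0
```

Run:
```python
from look import *
vision.camera("side");spots("side","ball_1_center","handle")
vision.camera("top");spots("top","ball_1_center","handle")
o=get_obs();print(o["time"],o["position"],o["ft_force"])
```

```text
side ball_1_center []
side handle [([0.467, -0.196, 0.148], 0.67)]
top ball_1_center [([0.611, -0.21, 0.099], 0.59), ([0.594, -0.132, 0.103], 0.48)]
top handle [([0.463, -0.198, 0.154], 0.95), ([0.664, -0.184, 0.101], 0.68)]
15.05 [ 0.46266087 -0.20268271  0.15944734] [-6.14957506 -0.37127586 -0.74399861]
```

>>> {"api": "apply_moves", "payload": {
  "series": [
    {"offset":[0.05,0.0,0.15],"rot":[0,0,0]},
    {"offset":[0.1,0,0.3],"rot":[0,0,0]},
    {"offset":[0.1,0,0.3],"rot":[0,0,0]}
  ]
}}

```text
time: 15.35
position: [0.4637, -0.2025, 0.1624]
tool_rot: [0.617, 0.768, 0.135, 0.108]
ft_force: [-6.1, -0.4, 0.0]
grip_width: 0.0129
grip_force: 30.0
```

Run:
```python
from look import *
crop("side","side5",220,150,200,150,4)
```

```text
(no output)
```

View pics/side5.png

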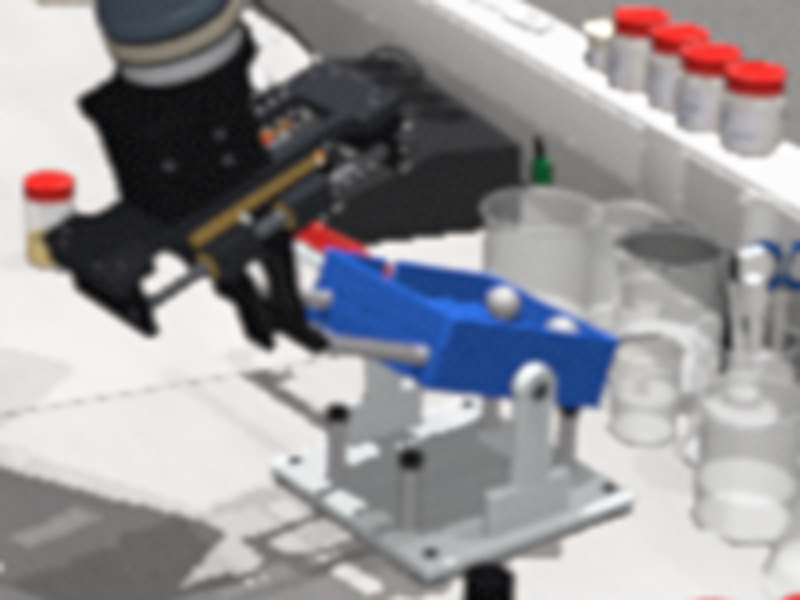

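The board is at the far stop with two balls against the far wall at (502,300) and (562,325). I'll lower it now, slowly around level.

>>> {"api": "apply_moves", "payload": {
  "series": [
    {"offset":[-0.26,-0.05,-0.5],"rot":[0,0,0]},
    {"offset":[-0.43,-0.07,-1.0],"rot":[0,0,0]},
    {"offset":[-0.58,-0.1,-1.5],"rot":[0,0,0]},
    {"offset":[-0.7,-0.13,-2.0],"rot":[0,0,0]},
    {"offset":[-0.82,-0.16,-2.5],"rot":[0,0,0]},
    {"offset":[-0.91,-0.17,-3.0],"rot":[0,0,0]},
    {"offset":[-0.98,-0.18,-3.5],"rot":[0,0,0]},
    {"offset":[-1.03,-0.2,-4.0],"rot":[0,0,0]},
    {"offset":[-1.07,-0.21,-4.5],"rot":[0,0,0]},
    {"offset":[-1.09,-0.22,-4.8],"rot":[0,0,0]},
    {"offset":[-1.1,-0.22,-5.0],"rot":[0,0,0]},
    {"offset":[-1.1,-0.22,-5.2],"rot":[0,0,0]},
    {"offset":[-1.1,-0.22,-5.4],"rot":[0,0,0]},
    {"offset":[-1.1,-0.22,-5.6],"rot":[0,0,0]},
    {"offset":[-1.09,-0.22,-5.8],"rot":[0,0,0]},
    {"offset":[-1.08,-0.21,-6.0],"rot":[0,0,0]},
    {"offset":[-1.07,-0.21,-6.2],"rot":[0,0,0]},
    {"offset":[-1.06,-0.2,-6.4],"rot":[0,0,0]},
    {"offset":[-1.05,-0.2,-6.6],"rot":[0,0,0]},
    {"offset":[-1.03,-0.2,-6.8],"rot":[0,0,0]}
  ]
}}

```text
time: 17.4
position: [0.4551, -0.2045, 0.0947]
tool_rot: [0.617, 0.767, 0.136, 0.109]
ft_force: [0.2, 5.8, 4.8]
grip_width: 0.0129
grip_force: 30.0
```

>>> {"api": "apply_moves", "payload": {
  "series": [
    {"offset":[0.02,0.01,-0.2],"rot":[0,0,0]},
    {"offset":[0.05,0.02,-0.4],"rot":[0,0,0]},
    {"offset":[0.09,0.02,-0.6],"rot":[0,0,0]},
    {"offset":[0.12,0.03,-0.8],"rot":[0,0,0]},
    {"offset":[0.16,0.04,-1.0],"rot":[0,0,0]},
    {"offset":[0.2,0.04,-1.2],"rot":[0,0,0]},
    {"offset":[0.24,0.05,-1.4],"rot":[0,0,0]},
    {"offset":[0.28,0.06,-1.6],"rot":[0,0,0]},
    {"offset":[0.32,0.07,-1.8],"rot":[0,0,0]},
    {"offset":[0.37,0.08,-2.0],"rot":[0,0,0]},
    {"offset":[0.42,0.09,-2.2],"rot":[0,0,0]},
    {"offset":[0.48,0.1,-2.4],"rot":[0,0,0]},
    {"offset":[0.54,0.11,-2.6],"rot":[0,0,0]},
    {"offset":[0.6,0.12,-2.8],"rot":[0,0,0]},
    {"offset":[0.66,0.13,-3.0],"rot":[0,0,0]},
    {"offset":[0.72,0.15,-3.2],"rot":[0,0,0]},
    {"offset":[0.72,0.15,-3.2],"rot":[0,0,0]}
  ]
}}

```text
time: 19.1
position: [0.4616, -0.2031, 0.0621]
tool_rot: [0.617, 0.767, 0.136, 0.109]
ft_force: [1.0, 5.1, -0.0]
grip_width: 0.0129
grip_force: 30.0
```

Run:
```python
from look import *
crop("side","side6",220,150,200,150,4)
spots("side","ball_1_center","pocket_1","handle")
vision.camera("top");spots("top","ball_1_center","pocket_1","handle")
o=get_obs();print(o["time"],o["position"],o["ft_force"])
```

```text
side ball_1_center []
side pocket_1 [([0.606, -0.208, 0.103], 0.86), ([0.598, -0.129, 0.104], 0.77), ([0.608, -0.182, 0.105], 0.76), ([0.595, -0.162, 0.105], 0.62)]
side handle [([0.462, -0.198, 0.057], 0.78), ([0.485, 0.265, -0.002], 0.59)]
top ball_1_center [([0.606, -0.216, 0.098], 0.48)]
top pocket_1 [([0.612, -0.21, 0.102], 0.96), ([0.607, -0.186, 0.104], 0.9), ([0.599, -0.157, 0.104], 0.89), ([0.488, 0.264, -0.0], 0.68), ([0.59, -0.132, 0.103], 0.67)]
top handle []
19.5 [ 0.46160176 -0.20305777  0.06215195] [-0.25869199  5.44694179  0.69566628]
```

View pics/side6.png

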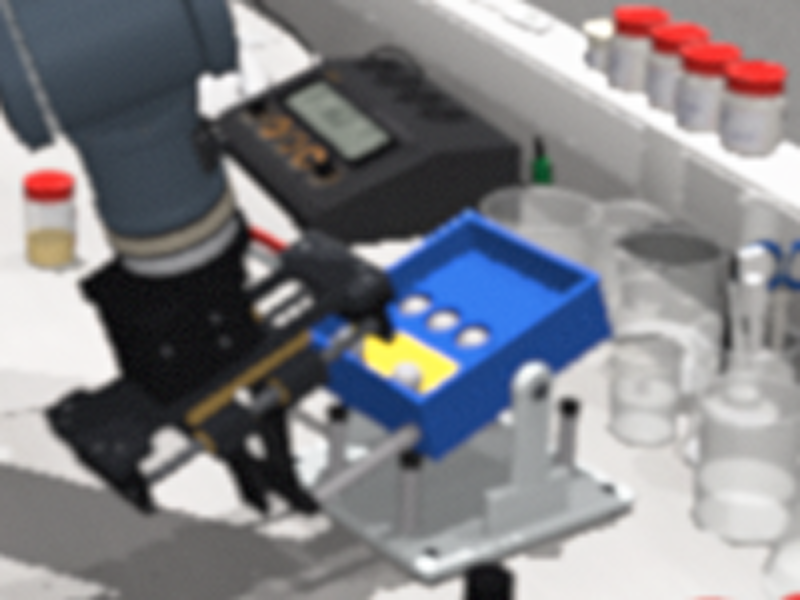

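Three filled pockets show at (415,303), (442,320) and (473,336), with the fourth hidden by the gripper. There is one surplus ball at (405,375) and one at about (350,345). I'll press to the stop.

>>> {"api": "apply_moves", "payload": {
  "series": [
    {"offset":[0.06,-0.08,-0.15],"rot":[0,0,0]},
    {"offset":[0.12,-0.08,-0.3],"rot":[0,0,0]},
    {"offset":[0.17,-0.08,-0.45],"rot":[0,0,0]},
    {"offset":[0.17,-0.08,-0.45],"rot":[0,0,0]}
  ]
}}

```text
time: 19.9
position: [0.4626, -0.2029, 0.0592]
tool_rot: [0.617, 0.768, 0.136, 0.109]
ft_force: [-7.2, 6.4, 17.7]
grip_width: 0.0132
grip_force: 30.0
```

>>> {"api": "apply_moves", "payload": {
  "series": [
    {"offset":[0.05,0,-0.2],"rot":[0,0,0]},
    {"offset":[0.1,0,-0.4],"rot":[0,0,0]},
    {"offset":[0.1,0,-0.4],"rot":[0,0,0]}
  ]
}}

```text
time: 20.2
position: [0.4635, -0.2035, 0.0569]
tool_rot: [0.617, 0.767, 0.136, 0.11]
ft_force: [-13.2, 5.3, 36.4]
grip_width: 0.0124
grip_force: 30.0
```

>>> {"api": "apply_moves", "payload": {
  "series": [
    {"offset":[-0.1,0,0.4],"rot":[0,0,0]},
    {"offset":[-0.1,0,0.4],"rot":[0,0,0]},
    {"offset":[-0.1,0,0.4],"rot":[0,0,0]},
    {"offset":[-0.1,0,0.4],"rot":[0,0,0]},
    {"offset":[-0.8,-0.1,2.4],"rot":[0,0,0]},
    {"offset":[-1.5,-0.3,4.4],"rot":[0,0,0]},
    {"offset":[-2.2,-0.4,6.4],"rot":[0,0,0]},
    {"offset":[-2.2,-0.4,11],"rot":[0,0,0]},
    {"offset":[-2.2,-0.4,15],"rot":[0,0,0]},
    {"offset":[-2.2,-0.4,18],"rot":[0,0,0]},
    {"offset":[-2.2,-0.4,18],"rot":[0,0,0]},
    {"offset":[-2.2,-0.4,18],"rot":[0,0,0]}
  ],
  "hand": 0.5
}}

```text
time: 21.4
position: [0.4424, -0.2094, 0.2342]
tool_rot: [0.617, 0.767, 0.134, 0.111]
ft_force: [-0.7, -1.2, -0.5]
grip_width: 0.0432
grip_force: 0.0
```

Run:
```python
from look import *
import geo
from geo import *
vision.camera("side");spots("side","handle","gate_knob")
crop("top","top7",240,130,160,130,5);spots("top","handle","gate_knob","ball_1_center")
o=get_obs();print(o["time"],o["position"],o["ft_force"])
T=R.from_quat([.994,.108,0,0]);print((T*R.from_quat(o["tool_rot"]).inv()).as_rotvec(degrees=True).round(1))
```

```text
side handle [([0.462, -0.195, 0.054], 0.85), ([0.593, -0.158, 0.103], 0.62)]
side gate_knob [([0.519, 0.029, 0.142], 0.63), ([0.594, -0.129, 0.105], 0.19)]
top handle [([0.463, -0.199, 0.055], 0.83)]
top gate_knob [([0.52, 0.032, 0.148], 0.64)]
top ball_1_center [([0.607, -0.216, 0.101], 0.52), ([0.597, -0.17, -0.001], 0.48), ([0.601, -0.156, 0.106], 0.23), ([0.46, -0.202, 0.052], 0.21)]
21.75 [ 0.4418852  -0.20879675  0.23293657] [-0.02588413 -0.16983124 -0.1926218 ]
[ 11.9  18.6 -89. ]
```

View pics/top7.png

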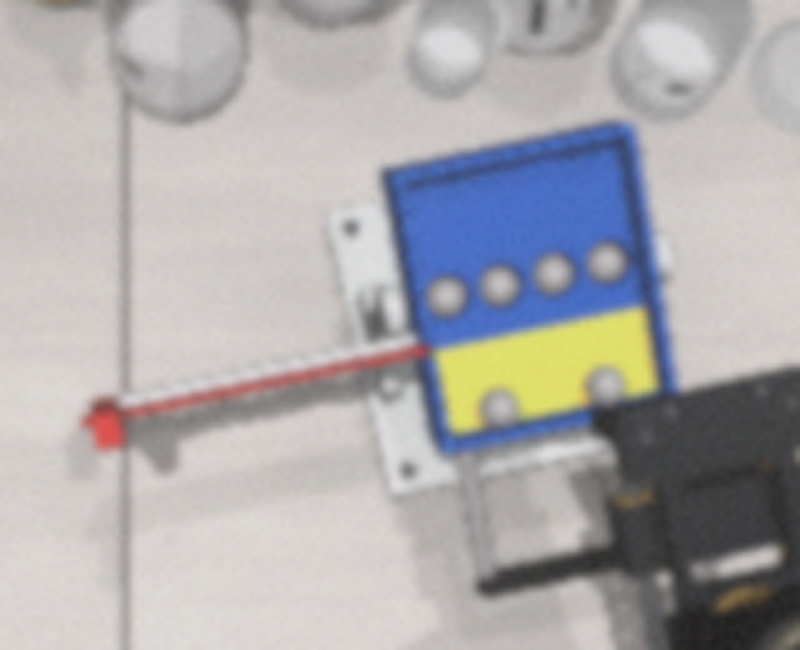

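All four pockets are filled, at (447,297), (500,285), (553,273) and (607,262). The two surplus balls lie at the low end of the channel, at (499,408) and (605,384). Now I'll shut the gate.

>>> {"api": "apply_moves", "payload": {
  "series": [
    {"offset":[1,3,1],"rot":[1.1,1.7,-8]},
    {"offset":[2,6,1],"rot":[2.2,3.4,-16]},
    {"offset":[3,9,1],"rot":[3.3,5.1,-24]},
    {"offset":[4,12,1],"rot":[4.4,6.8,-32]},
    {"offset":[5,15,1],"rot":[5.5,8.5,-40]},
    {"offset":[6,18,1],"rot":[6.5,10.2,-48]},
    {"offset":[7,21,1],"rot":[7.6,11.9,-56]},
    {"offset":[7.8,24.2,1],"rot":[8.7,13.6,-64]},
    {"offset":[7.8,24.2,1],"rot":[9.8,15.3,-72]},
    {"offset":[7.8,24.2,1],"rot":[10.9,17,-80]},
    {"offset":[7.8,24.2,-1],"rot":[11.9,18.6,-89]},
    {"offset":[7.8,24.2,-3],"rot":[11.9,18.6,-89]},
    {"offset":[7.8,24.2,-3],"rot":[11.9,18.6,-89]},
    {"offset":[7.8,24.2,-3],"rot":[11.9,18.6,-89]}
  ],
  "hand": 0.5
}}

```text
time: 23.15
position: [0.5202, 0.0329, 0.2025]
tool_rot: [0.994, 0.106, -0.003, 0.0]
ft_force: [0.3, -0.3, -0.4]
grip_width: 0.0433
grip_force: 0.0
```

>>> {"api": "apply_moves", "payload": {
  "series": [
    {"offset":[0,0,-2],"rot":[0,0,0]},
    {"offset":[0,0,-4],"rot":[0,0,0]},
    {"offset":[0,0,-5.2],"rot":[0,0,0]},
    {"offset":[0,0,-5.2],"rot":[0,0,0]},
    {"offset":[0,0,-5.2],"rot":[0,0,0]}
  ]
}}

```text
time: 23.65
position: [0.5203, 0.0329, 0.1519]
tool_rot: [0.994, 0.108, -0.001, 0.001]
ft_force: [-0.6, 0.5, 0.9]
grip_width: 0.0438
grip_force: 0.0
```

>>> {"api": "apply_moves", "payload": {
  "series": [
    {"offset":[0,0,0],"rot":[0,0,0]},
    {"offset":[0,0,0],"rot":[0,0,0]},
    {"offset":[0,0,0],"rot":[0,0,0]},
    {"offset":[0,0,0],"rot":[0,0,0]},
    {"offset":[0,0,0],"rot":[0,0,0]}
  ],
  "hand": 0,
  "newtons": 15
}}

```text
time: 24.15
position: [0.5205, 0.0322, 0.1523]
tool_rot: [0.994, 0.108, -0.001, 0.002]
ft_force: [0.5, -1.7, 1.8]
grip_width: 0.0138
grip_force: 15.0
```

>>> {"api": "apply_moves", "payload": {
  "series": [
    {"offset":[0.4,-2,0],"rot":[0,0,0]},
    {"offset":[0.85,-4,0],"rot":[0,0,0]},
    {"offset":[1.25,-6,0],"rot":[0,0,0]},
    {"offset":[1.7,-8,0],"rot":[0,0,0]},
    {"offset":[2.0,-9.5,0],"rot":[0,0,0]},
    {"offset":[2.15,-10.2,0],"rot":[0,0,0]},
    {"offset":[2.25,-10.7,0],"rot":[0,0,0]},
    {"offset":[2.25,-10.7,0],"rot":[0,0,0]}
  ]
}}

```text
time: 24.95
position: [0.5429, -0.0748, 0.1523]
tool_rot: [0.994, 0.108, -0.001, 0.001]
ft_force: [-0.7, -1.9, 3.5]
grip_width: 0.0138
grip_force: 15.0
```

>>> {"api": "apply_moves", "payload": {
  "series": [
    {"offset":[0.05,-0.2,0],"rot":[0,0,0]},
    {"offset":[0.1,-0.4,0],"rot":[0,0,0]},
    {"offset":[0.1,-0.4,0],"rot":[0,0,0]}
  ]
}}

```text
time: 25.25
position: [0.543, -0.0757, 0.1523]
tool_rot: [0.994, 0.108, -0.002, -0.001]
ft_force: [-2.4, 6.2, 7.2]
grip_width: 0.0139
grip_force: 15.0
```

>>> {"api": "apply_moves", "payload": {
  "series": [
    {"offset":[0.03,-0.15,0],"rot":[0,0,0]},
    {"offset":[0.05,-0.25,0],"rot":[0,0,0]},
    {"offset":[0.05,-0.25,0],"rot":[0,0,0]}
  ]
}}

```text
time: 25.55
position: [0.543, -0.0758, 0.1522]
tool_rot: [0.994, 0.108, -0.002, -0.003]
ft_force: [-2.0, 12.4, 8.1]
grip_width: 0.014
grip_force: 15.0
```

>>> {"api": "apply_moves", "payload": {
  "series": [
    {"offset":[0,0.4,0],"rot":[0,0,0]},
    {"offset":[0,0.4,0],"rot":[0,0,0]},
    {"offset":[0,0.4,0],"rot":[0,0,0]},
    {"offset":[0,0.4,0],"rot":[0,0,0]},
    {"offset":[0,0.4,3],"rot":[0,0,0]},
    {"offset":[0,0.4,6],"rot":[0,0,0]},
    {"offset":[0,0.4,10],"rot":[0,0,0]},
    {"offset":[-5,0.4,14],"rot":[0,0,0]},
    {"offset":[-10,0.4,15],"rot":[0,0,0]},
    {"offset":[-10,0.4,15],"rot":[0,0,0]},
    {"offset":[-10,0.4,15],"rot":[0,0,0]}
  ],
  "hand": 0.5
}}

```text
time: 26.65
position: [0.4428, -0.0767, 0.3028]
tool_rot: [0.994, 0.108, -0.001, 0.001]
ft_force: [0.8, -0.1, -0.8]
grip_width: 0.0434
grip_force: 0.0
```

Run:
```python
from look import *
vision.camera("side");spots("side","handle","gate_knob")
crop("top","top8",240,130,160,130,5);spots("top","handle","gate_knob")
o=get_obs();print(o["time"],o["position"],o["ft_force"])
```

```text
side handle [([0.466, -0.197, 0.054], 0.65)]
side gate_knob [([0.541, -0.073, 0.142], 0.63)]
top handle [([0.508, -0.386, 0.001], 0.51)]
top gate_knob []
26.95 [ 0.44526158 -0.07690213  0.3013058 ] [ 0.69971676  0.83270368 -0.11980067]
```

View pics/top8.png

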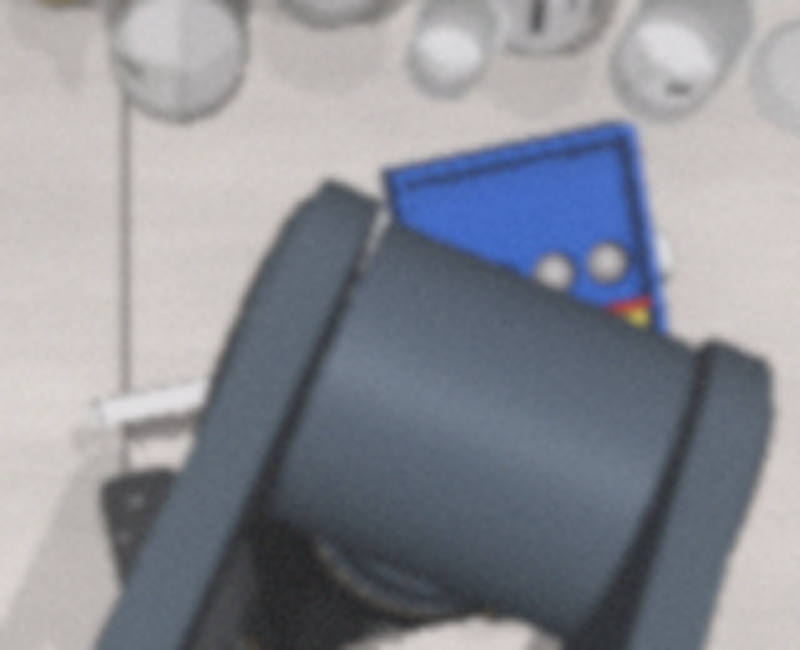

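The gate now reaches the -y wall, with its red end at (640,305). It hit its stop after about 110 mm of travel, and the handle is at its rest height. I'll hand in.

```bash
python3 -c "
from rig import hand_in;print(hand_in())"
```

```text
the job is handed in; nothing more can be done
None
```

The job is handed in: all four pockets held one ball each when checked just before the gate was shut, the two surplus balls are in the channel behind the shut gate, and the board is down at rest, though in the last picture the arm hid two pockets and most of the channel.

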